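Prise open a stuck casting mould

ROBOT

A 7-joint arm with a two-finger parallel gripper is mounted at the origin on the work surface. World frame = base frame: x ahead of the robot, y to its left, z up, the work surface at z = 0. Lengths are in m, angles in rad, forces in N, time in s.
With the tool pointing down it reaches from about 0.425 to 0.825 m from the base axis. Payload 3.6 kg.
Tool frame: the origin (TCP) lies at the very end of the fingers, on their centre line; the grasp point (between the pads) lies 19 mm behind it; z points along the fingers, y is the line along which they close (so a half turn about z gives the same grasp; the last joint's range is limited). The gripper opens to 85 mm and grips with 20 to 120 N. Pads are 22 mm wide; open, the fingers measure 114 mm over their backs; the gripper's body (76 mm by 85 mm) begins 54 mm behind the grasp point. The pads swing forward as they close: fully open they stand 13 mm farther back than shut.
Start: joints at [1.262, 0.615, -0.013, 1.423, 0.008, 1.103, -0.04], TCP at [0.181, -0.624, 0.231] pointing down, gripper open.
Joint ranges: [-3.12, 3.12], [-0.3, 2.06], [-1.34, 1.32], [0.26, 2.42], [-1.36, 4.5], [0.01, 1.98], [-2.84, 2.84]. Speed limits (rad/s): [2.79, 2.79, 3.14, 3.14, 3.14, 3.14, 3.14].

INTERFACE

Orientations are given as a 3x3 rotation matrix whose columns are the frame's x, y, z axes.
In Python, from station import ctrl gives the robot as it stands. The module is installed in compiled form; this text tells all that it offers.
- The arm moves only by the shell command python3 -m handwheel 'ROWS'. ROWS is JSON, one flat list of numbers, 7 for each row, row after row: the shift along the tool's x, y, z each as a share of 0.25 m, from -1 to 1, then the turn, a rotation vector about the tool's x, y, z each as a share of pi rad, from -1 to 1, then the opening, from 0 (shut) to 1 (fully open). A call has 1 to 8 rows; each row is the pose to reach, as a shift and turn from the pose commanded when the call began, along the tool's axes at that moment, turning the shorter way round; what a row does not reach only later rows make up. A row lasts 1/12 s, in which the tool goes at most 41.7 mm and 7.16 degrees, less where a joint would pass 70% of its speed; a pose out of reach is approached as far as the arm can. A call with a number of a shift or a turn outside -1 to 1 is refused whole. A call with a gripper value outside its range is refused whole. The fingers move at their own pace and stop on an object; the grip force is fixed at half the most. Time passes only in rows, so rows that repeat a pose let the fingers close. It gives the time, the measured TCP pose, the force, the opening and the grip force at its end, in the units of the state.
- ctrl.get_obs(): the state, without advancing time (a new reading comes with each control period).
- ctrl.camera(name): name is "scene" or "top" or "wrist"; returns a dict with "frame" (384x512x3 uint8, blue, green, red), "vertical_fov" (degrees; the focal length in pixels is half the picture's height over the tangent of half this angle, whatever the lens; pixels are square), "cx", "cy" (the principal point, pixels), "extrinsics" (4x4, takes a point from camera to world coordinates). Camera axes: x right, y up, looking along -z (the intrinsics and any distortion apply to the point x, -y, -z); pixel columns grow to the right and rows downward; lengths in m; the calibration is good to about 2 mm. A picture is of the moment at which its call begins. There is no depth.
- ctrl.hand_in(): hands the job in; it is judged then, once.
The state is a dict: "time": time; "joints": joint angles; "joint_vel": joint speeds; "joint_torque": joint torques, N m; "position": TCP position; "tool_rot": TCP orientation; "wrist_force": force on the tool from outside, world axes, zero at the start; "ft_torque": the same for the moment, N m; "width": opening from 0.0 (shut) to 1.0 (fully open); "grip_force": force on a finger pad.
Only numpy, scipy, OpenCV 4.12 (cv2) and the standard library are available. Lean on these libraries where they do the work, as an engineer would, in place of code of your own. Each camera call takes 0.05 s, during which the arm holds its last target. There are 200 camera calls.

TASK

The pink top half of the doll-maker's casting mould is stuck on its pins: lay the steel bar with the red sleeve across the brass-topped fulcrum, its bare end well under the overhanging edge of the pink half. Then press the sleeve down to lever the pink half up by about 10 mm, and leave it raised with the bar still in place under it. Do not push or pull the mould itself with the hand, and leave the wooden ruler where it lies.

Things in the scene. Friction and masses are not known exactly. Their poses are not given: they have to be found in the camera images.
- mould: Mould fixed to the bench. Origin: bench level, centre of its 120 x 120 mm block; z up; +x: way the bar goes in, from fulcrum to block. Pink top half 30 mm thick, underside z 85 mm. Under it at the -x face (x -60 to -25 mm, full width) the cream half is cut back to an open step, floor z 62 mm. Pins reach z 135 mm. Base plate 8 mm thick, x -130 to 70, y -70 to 70 mm; beyond it free bench.
- fulcrum (a point): Middle of the crest of the fulcrum, a fixed post with a round brass top 16 mm thick, running 80 mm along the mould's y: 100 mm before the mould's origin (x = -100 mm), 70 mm above the bench. A bar lying level on it has 15 mm from its underside up to the pink half's underside (7 mm of air over the toe). Axes as the mould's.
- mould_top (a joint): Height in m by which the pink half is raised straight up its pins: 0 shut (start), 0.014 upper stop. Tight: about 23 N under its edge moves it; it stays where it is left. With the bar in place 6 to 15 N down on the sleeve is enough; 90 mm from the bar's origin, some 25 mm of press raises it about 10 mm.
- bar: Loose flat steel bar 240 x 20 x 8 mm, about 0.3 kg. Origin: mid-length, underside, by its balance point: grasp across it there. +x to its bare toe (x 120 mm). Red sleeve at x -120 to -30 mm, 26 wide, 10 high, underside flush. In place: toe 10 to 28 mm (best 20) inside the pink half's face, in line with the mould's x. Let go, it tips sleeve down 7 degrees till the toe bears, and stays.
- ruler: Bystander: loose wooden ruler, 220 x 28 x 5 mm, not the bar. Origin: centre of its underside, x along its length.
Not all that is in view belongs to the job. Leave any purple look-alike of the bar alone. Of the things that look like the mould, take the one that is farthest from the robot's base at the start.

How it is judged:
On the way:
1. with the pink half still shut, the bar lies over the fulcrum with its toe under the pink half's edge (value of joint mould_top below 0.003 m and x of bar in the frame of mould between -0.177 and -0.128 m and y of bar in the frame of mould between -0.03 and 0.03 m and z of bar in the frame of mould between 0.025 and 0.078 m and angle between the x axis of bar and the x axis of mould, either way round below 0.45 rad), for 0.2 s.
At the end, for the whole second after the job is handed in: Pink half raised over 6 mm and staying so; bar still, on the fulcrum with its toe under the pink half: bar origin 128 to 177 mm before the mould's centre along x, within 30 mm of its centre line, 25 to 78 mm up, bar within 0.45 rad of the mould's x axis (slope included) (value of joint mould_top above 0.006 m and x of bar in the frame of mould between -0.177 and -0.128 m and y of bar in the frame of mould between -0.03 and 0.03 m and z of bar in the frame of mould between 0.025 and 0.078 m and angle between the x axis of bar and the x axis of mould, either way round below 0.45 rad and linear speed of bar below 0.02 m/s); the robot touches nothing.
It fails at once if the wooden ruler is moved by more than 30 mm (distance of ruler from where it was at the start of the episode above 0.03 m).
It fails at once if the hand pushes or pulls the mould with more than 15 N (contact force between the fingers and mould above 15 N).
It also fails if it takes over 48 s, if anything falls off the work surface, if the arm or the gripper's body presses on something with over 40 N, if the wrist force passes 120 N, or if a joint passes its speed limit or range.

## Working session

There is one attempt and no reset: what is moved stays moved. The work goes in short steps, Python scripts to look and compute and a shell command to move; the robot and the scene stay as the last step left them, time stands still between calls to the robot, and variables do not carry over. Pictures are saved under pics/ and viewed, at most 10 in all, crops included, and the job is handed in when it is done.

```bash
mkdir -p pics; cat > h.py <<'E'
import numpy as np,cv2
from station import ctrl
def snap(n,f):
    c=ctrl.camera(n);cv2.imwrite('pics/'+f,c['frame']);np.savez('pics/'+f+'.npz',**{k:np.array(v) for k,v in c.items()});return c
E
python3 - <<'E'
from h import *
a=snap('scene','s.png');b=snap('top','t.png')
cv2.imwrite('pics/st.png',cv2.resize(np.vstack([a['frame'],b['frame']]),None,fx=.78,fy=.78))
for c in(a,b):print({k:np.round(v,3) if k!='frame' else 0 for k,v in c.items()})
print(ctrl.get_obs())
E
```

```text
{'frame': 0, 'vertical_fov': np.float64(48.383), 'cx': np.float64(250.47), 'cy': np.float64(188.324), 'extrinsics': array([[-0.842, -0.382,  0.382,  0.97 ],
       [ 0.54 , -0.603,  0.587,  0.874],
       [ 0.007,  0.7  ,  0.714,  1.098],
       [ 0.   ,  0.   ,  0.   ,  1.   ]])}
{'frame': 0, 'vertical_fov': np.float64(51.95), 'cx': np.float64(250.289), 'cy': np.float64(190.124), 'extrinsics': array([[ 0.023,  0.997, -0.069,  0.361],
       [-0.999,  0.025,  0.023,  0.07 ],
       [ 0.025,  0.068,  0.997,  1.354],
       [ 0.   ,  0.   ,  0.   ,  1.   ]])}
{'time': 0.1, 'joints': array([ 1.26148642,  0.6158633 , -0.01263003,  1.42473882,  0.00810734,
        1.10341976, -0.04040119]), 'joint_vel': array([ 0.00061039, -0.00161617,  0.00227156, -0.00326806, -0.00079235,
       -0.0001666 , -0.00011864]), 'joint_torque': array([ 1.58600058e-03, -4.70384002e+01,  2.60268822e-01, -1.71571022e+01,
        1.00924715e-02,  5.88188923e-03,  1.92215225e-05]), 'position': array([ 0.18120851, -0.62350851,  0.23022742]), 'tool_rot': array([[ 9.60253154e-01,  2.79129719e-01, -6.92300949e-04],
       [ 2.79130576e-01, -9.60250457e-01,  2.27608034e-03],
       [-2.94606378e-05, -2.37885568e-03, -9.99997170e-01]]), 'wrist_force': array([-0.16106993, -0.12218511,  0.08064457]), 'ft_torque': array([ 0.01799328,  0.06909674, -0.0018741 ]), 'grip_force': 0.0, 'width': 0.998133326333016}
```

View pics/st.png

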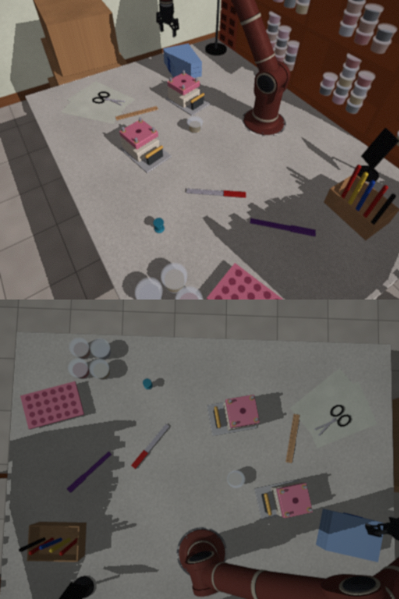

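The composite shows two moulds in the top half-scale view: A at (237,412) and B at (288,500). A is the one meant because it is farther from the base at about (200,550). The bar with the red sleeve is at (152,445), the purple look-alike at (90,470) and the ruler at (293,438). I'll confirm in an enlarged crop.

```bash
python3 - <<'E'
import cv2,numpy as np
t=cv2.imread('pics/t.png')
# top crop cols 165-345 rows 110-225
c=cv2.resize(t[110:225,160:345],None,fx=4.3,fy=4.3,interpolation=cv2.INTER_CUBIC)
c=cv2.convertScaleAbs(c,alpha=1.5)
for i in range(160,345,20):cv2.putText(c,str(i),(int((i-160)*4.3),10),0,.4,(0,255,0));cv2.line(c,(int((i-160)*4.3),12),(int((i-160)*4.3),18),(0,255,0))
for i in range(110,225,10):cv2.putText(c,str(i),(0,int((i-110)*4.3)),0,.4,(0,255,0))
cv2.imwrite('pics/t2.png',c)
E
```

```text
(no output)
```

View pics/t2.png

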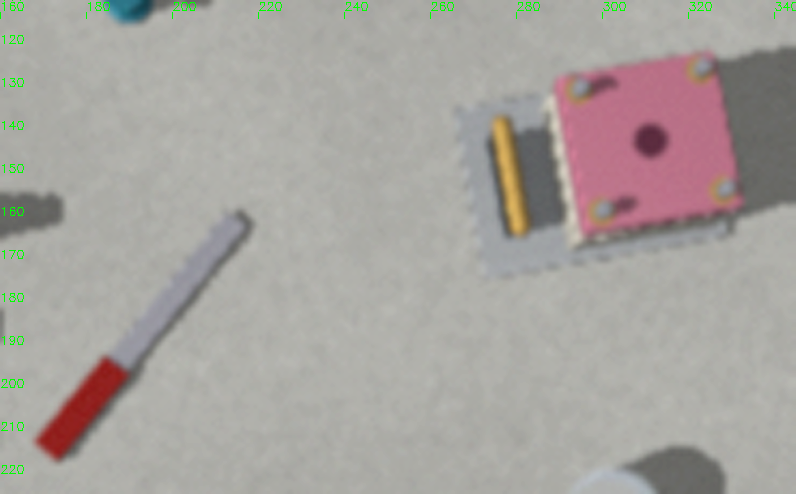

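The crop confirms mould A: pink top with corners at crop (556,77), (713,53), (741,207), (582,240), and brass crest from (502,120) to (519,234). The bar runs from the red end at (48,450) to the bare toe at (243,218).

```bash
cat >> h.py <<'E'
def ray(c,u,v):
    f=192/np.tan(np.radians(float(c['vertical_fov']))/2);E=c['extrinsics']
    d=E[:3,:3]@np.array([(u-float(c['cx']))/f,-(v-float(c['cy']))/f,-1]);return E[:3,3],d
def bp(c,u,v,z):
    o,d=ray(c,u,v);return o+d*(z-o[2])/d[2]
def proj(c,p):
    f=192/np.tan(np.radians(float(c['vertical_fov']))/2);E=c['extrinsics'];q=E[:3,:3].T@(np.asarray(p)-E[:3,3])
    return np.array([float(c['cx'])+f*q[0]/-q[2],float(c['cy'])-f*q[1]/-q[2]])
def load(f):return dict(np.load('pics/'+f+'.npz'))
E
python3 - <<'E'
from h import *
np.set_printoptions(precision=4,suppress=True)
c=load('t.png')
P=lambda x,y,z:bp(c,x/4.3+160-.4,y/4.3+110-.4,z)
k=[P(*p,.115) for p in[(556,77),(713,53),(741,207),(582,240)]]
print(np.array(k),np.mean(k,0),[np.linalg.norm(k[i]-k[i-1]) for i in range(4)])
f=[P(502,118,.068),P(519,236,.068)];print('ful',f,np.mean(f,0),np.linalg.norm(f[0]-f[1]))
m=np.mean(k,0)-np.mean(f,0);print('dist',np.hypot(*m[:2]),'yaw',np.arctan2(m[1],m[0]),'edge yaws',[np.arctan2(*(b-a)[[1,0]]) for a,b in[(k[0],k[1]),(k[3],k[2]),(k[0],k[3]),(f[0],f[1])]])
a,b=P(48,450,.008),P(243,218,.006);print('bar',a,b,np.linalg.norm(a-b),(a+b)/2,'yaw',np.arctan2(*(b-a)[[1,0]]))
s=load('s.png')
for n,p in[('toe',b),('red',a),('fc',np.r_[np.mean(f,0)[:2],.07])]+[('k',q) for q in k]:print(n,proj(s,p))
cv2.imwrite('pics/s2.png',cv2.convertScaleAbs(cv2.resize(s['frame'][140:265,140:330],None,fx=4.2,fy=4.2,interpolation=2),alpha=1.4))
E
```

```text
[[ 0.6495 -0.0781  0.115 ]
 [ 0.671  -0.1951  0.115 ]
 [ 0.5559 -0.2172  0.115 ]
 [ 0.5281 -0.0994  0.115 ]] [ 0.6011 -0.1475  0.115 ] [np.float64(0.12318927562232948), np.float64(0.11894297901258703), np.float64(0.1172095127141604), np.float64(0.12097270149059335)]
ful [array([ 0.6273, -0.0427,  0.068 ]), array([ 0.5363, -0.0574,  0.068 ])] [ 0.5818 -0.05    0.068 ] 0.0921822573473959
dist 0.0993241519177387 yaw -1.374600397277885 edge yaws [np.float64(-1.3886286804387393), np.float64(-1.3391911156426313), np.float64(-2.9679904191508886), np.float64(-2.9807386224271735)]
bar [0.3645 0.3058 0.008 ] [0.5533 0.1578 0.006 ] 0.2398234404142962 [0.4589 0.2318 0.007 ] yaw -0.6647839446212321
toe [236.8529 242.8508]
red [312.6874 248.537 ]
fc [196.7199 192.5184]
k [172.895  185.6548]
k [152.0594 167.2977]
k [180.0047 151.7824]
k [202.9297 168.2223]
```

View pics/s2.png

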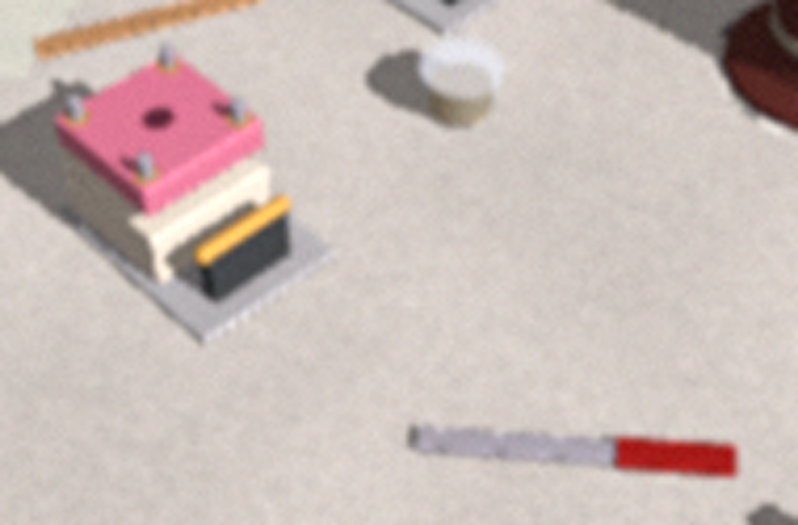

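```bash
cat >> h.py <<'E'
from scipy.spatial.transform import Rotation as Ro
def down(yaw):
    x=np.array([np.cos(yaw),np.sin(yaw),0]);z=np.array([0,0,-1.]);return np.c_[x,np.cross(z,x),z]
def rel(p0,R0,p,R):
    return np.round(np.r_[R0.T@(np.array(p)-p0)/.25, Ro.from_matrix(R0.T@R).as_rotvec()/np.pi],3).tolist()
def cur():
    o=ctrl.get_obs();return o['position'],o['tool_rot']
E
python3 - <<'E'
from h import *
p,R=cur()
for q,y in [((.40,-.45,.30),.9),((.55,-.22,.30),1.5),((.56,.03,.3),2.0),((.459,.232,.2),2.477)]:
    S=down(y);print(rel(p,R,q,S));p,R=np.array(q),S
E
```

```text
[1.034, -0.423, -0.278, -0.001, -0.0, -0.196]
[1.094, -0.102, 0.0, 0.0, 0.0, -0.191]
[1.0, -0.031, 0.0, 0.0, 0.0, -0.159]
[0.903, -0.031, 0.4, 0.0, 0.0, -0.152]
```

```bash
python3 -m handwheel '[1,-0.423,-0.278,0,0,-0.196,1, 1,-0.423,-0.278,0,0,-0.196,1, 1,-0.423,-0.278,0,0,-0.196,1, 1,-0.423,-0.278,0,0,-0.196,1, 1,-0.423,-0.278,0,0,-0.196,1, 1,-0.423,-0.278,0,0,-0.196,1, 1,-0.423,-0.278,0,0,-0.196,1]'
python3 -m handwheel '[1,-0.102,0,0,0,-0.191,1, 1,-0.102,0,0,0,-0.191,1, 1,-0.102,0,0,0,-0.191,1, 1,-0.102,0,0,0,-0.191,1, 1,-0.102,0,0,0,-0.191,1, 1,-0.102,0,0,0,-0.191,1, 1,-0.102,0,0,0,-0.191,1]'
python3 -m handwheel '[1,-0.03,0,0,0,-0.159,1, 1,-0.03,0,0,0,-0.159,1, 1,-0.03,0,0,0,-0.159,1, 1,-0.03,0,0,0,-0.159,1, 1,-0.03,0,0,0,-0.159,1, 1,-0.03,0,0,0,-0.159,1, 1,-0.03,0,0,0,-0.159,1]'
python3 - <<'E'
from h import *
p,R=cur();print(p,R[:,0]);print(rel(p,R,(.459,.232,.2),down(2.477)))
E
```

```text
time: 0.68
position: [0.3954, -0.4492, 0.3015]
tool_rot: [[0.619, 0.785, 0.002], [0.785, -0.619, 0.002], [0.003, 0.001, -1.0]]
wrist_force: [0.6, -0.4, -0.3]
width: 0.998
grip_force: 0.0
time: 1.27
position: [0.5326, -0.2294, 0.3009]
tool_rot: [[0.055, 0.998, 0.004], [0.998, -0.055, 0.009], [0.009, 0.003, -1.0]]
wrist_force: [0.4, 2.5, 0.5]
width: 1.001
grip_force: 0.0
time: 1.85
position: [0.537, 0.0207, 0.3015]
tool_rot: [[-0.43, 0.903, 0.0], [0.903, 0.43, 0.008], [0.007, 0.004, -1.0]]
wrist_force: [-0.6, 1.9, -0.0]
width: 1.0
grip_force: 0.0
[0.53698493 0.02071789 0.30151297] [-0.42981309  0.90288694  0.00747524]
[0.894, 0.08, 0.413, 0.002, -0.002, -0.147]
```

```bash
python3 -m handwheel '[0.894,0.08,0.41,0,0,-0.147,1, 0.894,0.08,0.41,0,0,-0.147,1, 0.894,0.08,0.41,0,0,-0.147,1, 0.894,0.08,0.41,0,0,-0.147,1, 0.894,0.08,0.41,0,0,-0.147,1, 0.894,0.08,0.41,0,0,-0.147,1, 0.894,0.08,0.41,0,0,-0.147,1, 0.894,0.08,0.41,0,0,-0.147,1]'
python3 - <<'E'
from h import *
c=snap('wrist','w1.png');p,R=cur();print(p,R[:,0],c['vertical_fov'],c['extrinsics'])
for q in[(.3645,.3058,.008),(.5533,.1578,.006)]:print(proj(c,q))
cv2.imwrite('pics/w1b.png',cv2.convertScaleAbs(cv2.resize(c['frame'],None,fx=1.5,fy=1.5),alpha=1.4))
E
```

```text
time: 2.52
position: [0.462, 0.222, 0.1974]
tool_rot: [[-0.78, 0.625, -0.003], [0.625, 0.78, -0.0], [0.002, -0.002, -1.0]]
wrist_force: [0.6, -0.7, -0.3]
width: 1.002
grip_force: 0.0
[0.46353224 0.22003922 0.19785393] [-7.77525212e-01  6.28851762e-01  7.20340599e-05] 67.3199741427976 [[ 0.62438059 -0.75490389 -0.20067138  0.41004802]
 [ 0.78111835  0.60285395  0.1625461   0.26186903]
 [-0.00173115 -0.25823872  0.96607958  0.34150611]
 [ 0.          0.          0.          1.        ]]
[260.93536071  50.68437629]
[261.66323574 254.90966098]
```

View pics/w1b.png

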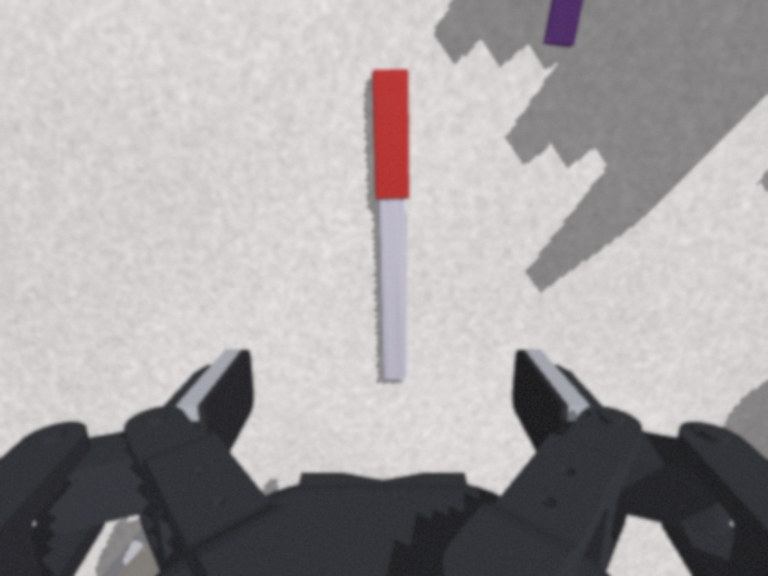

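The wrist view shows the bar alone under the hand: red end mid at (390,71), sleeve edge at (392,198), toe at (394,379). The grasp will be at the bar's origin.

```bash
python3 - <<'E'
from h import *
np.set_printoptions(precision=4,suppress=True)
c=load('w1.png');a=bp(c,390.5/1.5,70/1.5,.008);b=bp(c,394/1.5,379/1.5,.006)
d=b-a;y=np.arctan2(d[1],d[0]);m=(a+b)/2;print(a,b,np.linalg.norm(d),m,y)
print('red edge',np.linalg.norm(bp(c,392/1.5,198/1.5,.01)-b))
p,R=cur();print(p)
for z in(.06,.003):print(rel(p,R,(m[0],m[1],z),down(y+np.pi)))
E
```

```text
[0.361  0.3077 0.008 ] [0.5516 0.1608 0.006 ] 0.24066142991018577 [0.4563 0.2342 0.007 ] -0.6568856118142842
red edge 0.1521210487152633
[0.4635 0.22   0.1979]
[0.058, 0.027, 0.551, -0.0, -0.0, -0.007]
[0.058, 0.027, 0.779, -0.0, -0.0, -0.007]
```

```bash
python3 -m handwheel '[0,0,0,0,0,0,0.6, 0,0,0,0,0,0,0.6, 0,0,0,0,0,0,0.6]'
python3 - <<'E'
from h import *
p,R=cur();print(p)
for z in(.06,.004):print(rel(p,R,(.4563,.2342,z),down(-.657+np.pi)))
E
```

```text
time: 2.82
position: [0.4649, 0.2186, 0.1987]
tool_rot: [[-0.774, 0.633, 0.001], [0.633, 0.774, -0.0], [-0.001, 0.0, -1.0]]
wrist_force: [-0.5, -0.2, -0.6]
width: 0.608
grip_force: 0.0
[0.46486186 0.21860635 0.19868074]
[0.067, 0.026, 0.555, 0.0, 0.0, -0.009]
[0.067, 0.026, 0.779, 0.0, 0.0, -0.009]
```

```bash
python3 -m handwheel '[0.067,0.026,0.2,0,0,-0.009,0.6, 0.067,0.026,0.4,0,0,-0.009,0.6, 0.067,0.026,0.55,0,0,-0.009,0.6, 0.067,0.026,0.65,0,0,-0.009,0.6, 0.067,0.026,0.75,0,0,-0.009,0.6, 0.067,0.026,0.775,0,0,-0.009,0.6, 0.067,0.026,0.775,0,0,-0.009,0.6]'
python3 -m handwheel '[0,0,0,0,0,0,0, 0,0,0,0,0,0,0, 0,0,0,0,0,0,0, 0,0,0,0,0,0,0, 0,0,0,0,0,0,0, 0,0,0,0,0,0,0]'
python3 -m handwheel '[0,0,-0.1,0,0,0,0, 0,0,-0.2,0,0,0,0, 0,0,-0.3,0,0,0,0, 0,0,-0.4,0,0,0,0, 0,0,-0.5,0,0,0,0, 0,0,-0.5,0,0,0,0]'
python3 - <<'E'
from h import *
c=snap('wrist','w2.png')
cv2.imwrite('pics/w2b.png',cv2.convertScaleAbs(c['frame'],alpha=1.4))
E
```

```text
time: 3.4
position: [0.4545, 0.2347, 0.0033]
tool_rot: [[-0.793, 0.609, -0.003], [0.609, 0.793, -0.002], [0.001, -0.003, -1.0]]
wrist_force: [-0.8, 0.5, 0.8]
width: 0.597
grip_force: 0.0
time: 3.9
position: [0.4563, 0.2364, 0.0069]
tool_rot: [[-0.794, 0.608, 0.004], [0.608, 0.794, 0.002], [-0.002, 0.004, -1.0]]
wrist_force: [-0.4, -1.2, 5.5]
width: 0.184
grip_force: 58.5
time: 4.4
position: [0.4574, 0.2377, 0.1349]
tool_rot: [[-0.794, 0.608, 0.009], [0.608, 0.794, 0.005], [-0.004, 0.01, -1.0]]
wrist_force: [0.5, 0.6, -3.0]
width: 0.178
grip_force: 59.0
```

View pics/w2b.png

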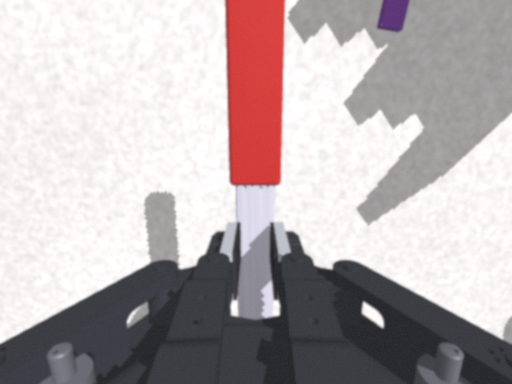

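The bar is held in line with the tool, with the sleeve edge at (255,184). Next I work out the grasp offset and the pre-insertion move.

```bash
python3 - <<'E'
from h import *
np.set_printoptions(precision=4,suppress=True)
c=load('w2.png');p,R=cur();print(p)
for uv in[(255.5,184)]: 
    q=bp(c,*uv,p[2]-.006+.009);print('sleeve edge in tool',R.T@(q-p))
u=np.array([np.cos(-1.385),np.sin(-1.385)])
m=np.array([.6005,-.148])
q=m-.21*u;print(q,rel(p,R,(*q,.15),down(-1.385+np.pi)))
E
```

```text
[0.4564 0.2367 0.1326]
sleeve edge in tool [ 0.0299  0.0002 -0.0031]
[0.5617 0.0584] [-0.768, -0.309, -0.069, 0.002, 0.0, 0.233]
```

```bash
python3 -m handwheel '[-0.1,-0.04,-0.07,0,0,0.035,0, -0.22,-0.09,-0.07,0,0,0.07,0, -0.35,-0.14,-0.07,0,0,0.105,0, -0.47,-0.19,-0.07,0,0,0.14,0, -0.6,-0.24,-0.07,0,0,0.18,0, -0.7,-0.28,-0.07,0,0,0.215,0, -0.768,-0.309,-0.07,0,0,0.233,0, -0.768,-0.309,-0.07,0,0,0.233,0]' >/dev/null
python3 -m handwheel '[0,0,0,0,0,0,0, 0,0,0,0,0,0,0, 0,0,0,0,0,0,0]'
python3 - <<'E'
from h import *
p,R=cur();q=(.5617,.0584);print(rel(p,R,(*q,.080),down(-1.385+np.pi)),R)
E
```

```text
time: 5.37
position: [0.5592, 0.06, 0.1468]
tool_rot: [[-0.188, 0.982, -0.001], [0.982, 0.188, 0.001], [0.002, -0.001, -1.0]]
wrist_force: [0.5, -0.1, -2.9]
width: 0.181
grip_force: 59.0
[-0.009, 0.009, 0.267, -0.0, -0.001, 0.001] [[-0.18842577  0.98208632 -0.00148157]
 [ 0.9820859   0.18842792  0.00148331]
 [ 0.00173591 -0.00117554 -0.9999978 ]]
```

```bash
python3 -m handwheel '[-0.009,0.009,0.1,0,0,0,0, -0.009,0.009,0.2,0,0,0,0, -0.009,0.009,0.268,0,0,0,0, -0.009,0.009,0.268,0,0,0,0, -0.009,0.009,0.268,0,0,0,0]'
python3 - <<'E'
from h import *
c=snap('scene','s3.png');t=snap('top','t3.png')
a=cv2.resize(c['frame'][130:230,130:260],None,fx=6,fy=6,interpolation=2)
cv2.imwrite('pics/s3b.png',cv2.convertScaleAbs(a,alpha=1.4))
p,R=cur();print(p)
for x in(-.12,0.12):
  q=p-R[:,0]*x+R[:,2]*.002;print(x,(proj(c,q)-[130,130])*6,proj(t,q))
E
```

```text
time: 5.78
position: [0.562, 0.0574, 0.0796]
tool_rot: [[-0.187, 0.982, -0.002], [0.982, 0.187, 0.001], [0.001, -0.002, -1.0]]
wrist_force: [0.9, 0.1, -2.1]
width: 0.181
grip_force: 59.1
[0.56379263 0.05728359 0.08135854]
-0.12 [676.48173298 602.10388997] [209.27191566 160.51488859]
0.12 [383.06205685 354.92654381] [281.89753084 148.92698831]
```

View pics/s3b.png

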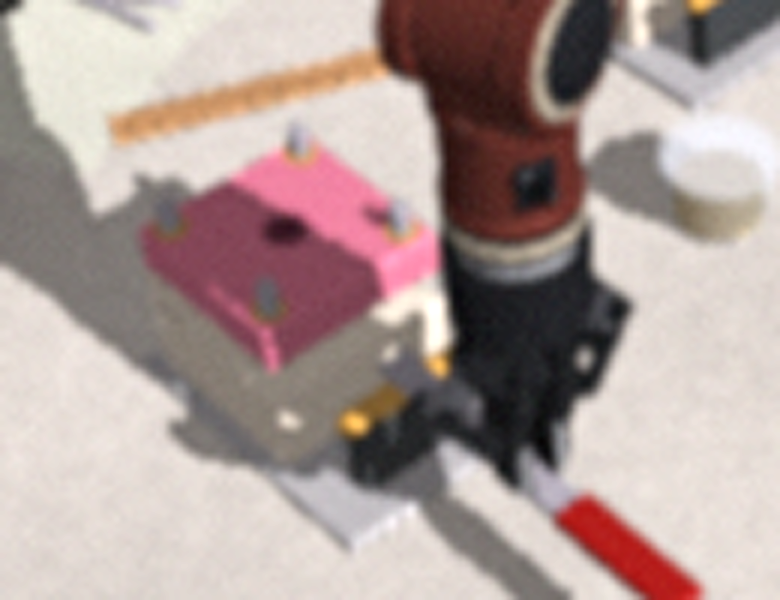

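The scene shows the level bar crossing the brass crest, whose ends are at (355,420) and (440,365). The toe at (395,357) is just short of the pink face, in line with it. I'll find the height by touching the crest gently.

```bash
for i in 1; do
python3 -m handwheel '[0,0,0.008,0,0,0,0, 0,0,0.008,0,0,0,0, 0,0,0.008,0,0,0,0]' | egrep 'pos|force'
python3 -m handwheel '[0,0,0.008,0,0,0,0, 0,0,0.008,0,0,0,0, 0,0,0.008,0,0,0,0]' | egrep 'pos|force'
python3 -m handwheel '[0,0,0.008,0,0,0,0, 0,0,0.008,0,0,0,0, 0,0,0.008,0,0,0,0]' | egrep 'pos|force'
done; python3 -c "
from h import *
print(ctrl.get_obs()['ft_torque'])"
```

```text
position: [0.5634, 0.0561, 0.0789]
wrist_force: [-0.7, -0.5, -3.0]
grip_force: 59.2
position: [0.5629, 0.0559, 0.0761]
wrist_force: [0.2, -0.2, -2.8]
grip_force: 59.2
position: [0.5629, 0.056, 0.074]
wrist_force: [-0.1, 0.1, -3.1]
grip_force: 59.0
[-0.01280731 -0.01408887  0.00012476]
```

```bash

python3 -m handwheel '[0,0,0.006,0,0,0,0, 0,0,0.006,0,0,0,0, 0,0,0.006,0,0,0,0]' | egrep 'pos|t_force'
python3 -c "
from h import *
print(ctrl.get_obs()['ft_torque'])"
python3 -m handwheel '[0,0,0.006,0,0,0,0, 0,0,0.006,0,0,0,0, 0,0,0.006,0,0,0,0]' | egrep 'pos|t_force'
python3 -c "
from h import *
print(ctrl.get_obs()['ft_torque'])"
```

```text
position: [0.563, 0.056, 0.0725]
wrist_force: [-0.1, -0.2, -1.8]
[-0.07544257 -0.04906795 -0.04218157]
position: [0.563, 0.0561, 0.0711]
wrist_force: [1.0, -0.1, -2.4]
[-0.06387022 -0.02967548  0.03172795]
```

```bash

python3 -m handwheel '[0,0,0.008,0,0,0,0, 0,0,0.008,0,0,0,0, 0,0,0.008,0,0,0,0]' | egrep 'pos|t_force'
python3 -c "
from h import *
print(ctrl.get_obs()['ft_torque'])"
python3 -m handwheel '[0,0,0.008,0,0,0,0, 0,0,0.008,0,0,0,0, 0,0,0.008,0,0,0,0]' | egrep 'pos|t_force'
python3 -c "
from h import *
print(ctrl.get_obs()['ft_torque'])"
```

```text
position: [0.563, 0.0561, 0.069]
wrist_force: [0.2, 1.0, -2.0]
[ 0.00282941  0.00165694 -0.01166497]
position: [0.563, 0.056, 0.067]
wrist_force: [0.4, -0.6, -1.7]
[-0.03775091 -0.02879534 -0.00095295]
```

```bash
python3 - <<'E'
from h import *
c=snap('scene','s4.png');w=snap('wrist','w4.png')
a=cv2.resize(c['frame'][170:235,175:255],None,fx=6,fy=6,interpolation=2)
b=cv2.resize(w['frame'][:,130:380],None,fx=1.2,fy=1.2);h=460
k=np.zeros((h,a.shape[1]+b.shape[1],3),np.uint8);k[:a.shape[0],:a.shape[1]]=a;k[:min(h,b.shape[0]),a.shape[1]:]=b[:h]
cv2.imwrite('pics/s4b.png',cv2.convertScaleAbs(k,alpha=1.5))
p,R=cur();print(p,k.shape)
for dz in(0,.006,-.006):
  for x in(.03,.12):
   q=p+R[:,0]*x+R[:,2]*.006*0+[0,0,.01-.006+dz];print(x,dz,proj(w,q))
E
```

```text
[0.56301257 0.05604073 0.06710825] (460, 780, 3)
0.03 0 [257.38247145 183.38750314]
0.12 0 [258.16862107 -25.33464473]
0.03 0.006 [257.49032343 186.39306572]
0.12 0.006 [258.33806544 -32.24098762]
0.03 -0.006 [257.28295719 180.61429167]
0.12 -0.006 [258.01469823 -19.06093991]
```

View pics/s4b.png

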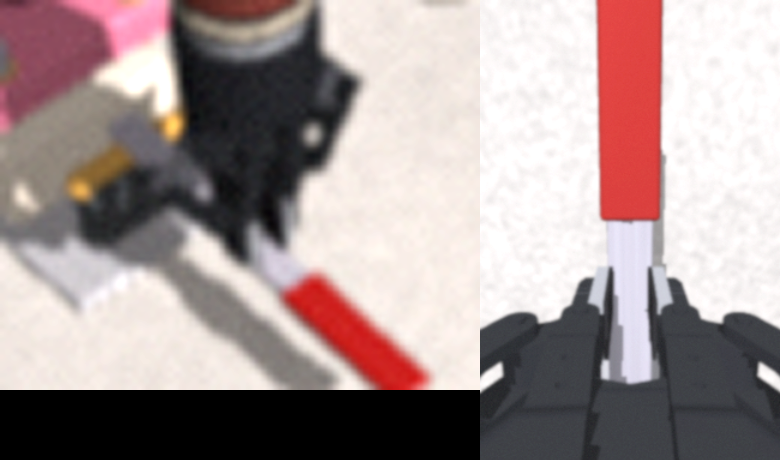

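```bash
python3 - <<'E'
from h import *
for f in('w2.png','w4.png'):
    c=load(f);im=c['frame'].astype(int);m=((im[:,:,2]>2*im[:,:,1])&(im[:,:,2]>60)).astype(float)
    # subpixel width via red excess
    ex=(im[:,:,2]-im[:,:,1]).clip(0);W=[]
    for r in range(5,175,5):
        row=ex[r,200:310].astype(float);W.append((r,row.sum()/np.median(row[45:65])))
    W=np.array(W);s=np.polyfit(W[:,0],W[:,1],1);print(f,np.polyval(s,[0,184]))
    fl=192/np.tan(np.radians(float(c['vertical_fov']))/2);E=c['extrinsics'];p=None
    # depth = f*.026/width ; points along the sleeve centre
    P=[]
    for r in(10,170):
        w=np.polyval(s,r);o,d=ray(c,255.5,r);P.append(o+d*fl*.026/w)
    P=np.array(P);v=P[1]-P[0];print(P,np.degrees(np.arcsin(v[2]/np.linalg.norm(v))))
E
```

```text
w2.png [59.37957123 51.12437427]
[[0.36994183 0.30294044 0.13498653]
 [0.42686068 0.25948676 0.13630175]] 1.0522089003870834
w4.png [54.88235504 50.31486861]
[[0.54143316 0.16526743 0.05635543]
 [0.55550527 0.09095827 0.06556685]] 6.94419824961893
```

The sleeve measures 6 to 7° down, so the bar has touched the crest and pivoted in the grip; its underside is about 7 mm below the TCP. I'll raise the hand and pitch it to level the bar.

```bash
cat >> h.py <<'E'
def tilt(f):
    c=snap('wrist',f);im=c['frame'].astype(int);ex=(im[:,:,2]-im[:,:,1]).clip(0);W=[]
    for r in range(5,165,5):
        row=ex[r,200:310].astype(float);W.append((r,row.sum()/np.median(row[45:65])))
    W=np.array(W);s=np.polyfit(W[:,0],W[:,1],1);fl=192/np.tan(np.radians(float(c['vertical_fov']))/2);P=[]
    for r in(10,170):
        o,d=ray(c,255.5,r);P.append(o+d*fl*.026/np.polyval(s,r))
    v=P[1]-P[0];print('sleeve top',P[1],'toe-up deg',np.degrees(np.arcsin(v[2]/np.linalg.norm(v))))
E
python3 -m handwheel '[0,0,-0.02,0,0,0,0, 0,0,-0.052,0,0.01,0,0, 0,0,-0.052,0,0.025,0,0, 0,0,-0.052,0,0.034,0,0, 0,0,-0.052,0,0.034,0,0, 0,0,-0.052,0,0.034,0,0]'
python3 -c "
from h import *
tilt('w5.png')
print(ctrl.get_obs()['ft_torque'],cur())"
```

```text
time: 8.23
position: [0.5632, 0.0548, 0.0802]
tool_rot: [[-0.182, 0.983, -0.019], [0.978, 0.183, 0.104], [0.105, -0.0, -0.994]]
wrist_force: [-0.7, -0.4, -2.6]
width: 0.176
grip_force: 60.1
sleeve top [0.55572849 0.08987048 0.08268977] toe-up deg -1.0280324328401231
[-0.3536987  -0.07583258  0.01739372] (array([0.56298527, 0.05564274, 0.08024643]), array([[-1.83014690e-01,  9.82916412e-01, -1.95179449e-02],
       [ 9.77403951e-01,  1.84052504e-01,  1.03952841e-01],
       [ 1.05769280e-01, -5.20196127e-05, -9.94390696e-01]]))
```

```bash
python3 - <<'E'
from h import *
p,R=cur();u=np.array([.1847,-.9828,0])
print(R.T@(u*.047+[0,0,.001])/.25)
E
```

```text
[-1.86523261e-01  1.23469767e-04 -2.38622882e-02]
```

```bash
python3 -m handwheel '[-0.04,0,-0.007,0,0,0,0, -0.08,0,-0.012,0,0,0,0, -0.12,0,-0.017,0,0,0,0, -0.16,0,-0.021,0,0,0,0, -0.187,0,-0.024,0,0,0,0, -0.187,0,-0.024,0,0,0,0, -0.187,0,-0.024,0,0,0,0]'
python3 - <<'E'
from h import *
tilt('w6.png')
c=snap('scene','s6.png');t=snap('top','t6.png')
a=cv2.resize(c['frame'][150:230,150:245],None,fx=6,fy=6,interpolation=2)
cv2.imwrite('pics/s6b.png',cv2.convertScaleAbs(a,alpha=1.6))
p,R=cur();d=p[:2]-[.6005,-.148];print(p,d@[.1847,-.9828],d@[.9828,.1847],ctrl.get_obs()['ft_torque'])
E
```

```text
time: 8.87
position: [0.5718, 0.0084, 0.0809]
tool_rot: [[-0.181, 0.983, -0.02], [0.978, 0.183, 0.104], [0.106, -0.0, -0.994]]
wrist_force: [-0.0, -1.0, -2.3]
width: 0.176
grip_force: 61.8
sleeve top [0.56429674 0.04363597 0.08559553] toe-up deg -1.9378820991966947
[0.57150164 0.01023894 0.0811069 ] -0.160873231398741 0.0007271479001161712 [-0.36508055 -0.04150351  0.0139926 ]
```

View pics/s6b.png

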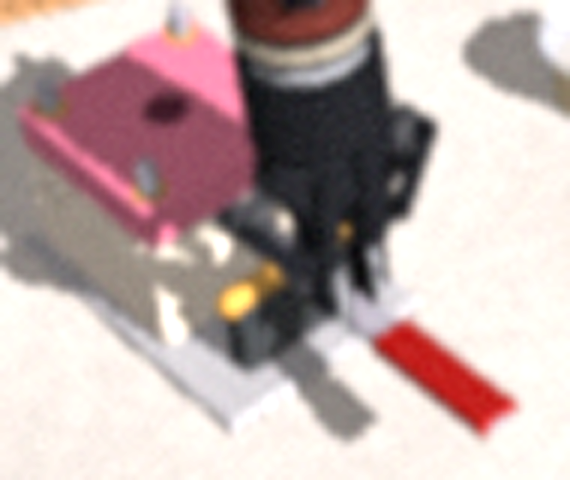

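The toe is in with no jam: no force change, the bar origin at x ≈ -161 mm, y ≈ 1 mm, and the sleeve clear of the hand. Release and rise.

```bash
python3 -m handwheel '[0,0,0,0,0,0,0.5, 0,0,0,0,0,0,0.5, 0,0,0,0,0,0,0.5, 0,0,0,0,0,0,0.5, 0,0,-0.1,0,0,0,0.5, 0,0,-0.2,0,0,0,0.5, 0,0,-0.4,0,0,0,0.5, 0,0,-0.4,0,0,0,0.5]'
python3 - <<'E'
from h import *
p,R=cur();q=np.array([.6005,-.148])-.25*np.array([.1847,-.9828]);print(p,q,rel(p,R,(*q,.18),down(-1.385+np.pi)))
E
```

```text
time: 9.68
position: [0.5774, -0.0004, 0.1866]
tool_rot: [[-0.184, 0.983, -0.008], [0.977, 0.184, 0.105], [0.105, 0.011, -0.994]]
wrist_force: [1.1, 0.4, 0.6]
width: 0.504
grip_force: 0.0
[ 5.77403342e-01 -4.13866888e-04  1.86614305e-01] [0.554325 0.0977  ] [0.398, -0.019, 0.068, 0.004, -0.033, -0.0]
```

```bash
python3 - <<'E'
from h import *
np.set_printoptions(precision=4,suppress=True)
w=snap('wrist','w7.png')
im=w['frame'].astype(int);m=((im[:,:,2]>2*im[:,:,1])&(im[:,:,2]>60)&(im[:,:,2]>1.8*im[:,:,0])).astype(np.uint8)
n,l,st,ce=cv2.connectedComponentsWithStats(m);i=1+st[1:,4].argmax();pts=np.argwhere(l==i)[:,::-1].astype(np.float32)
r=cv2.boxPoints(cv2.minAreaRect(pts));print(st[i],r)
r=r[np.argsort(r[:,1])];far=r[:2].mean(0);near=r[2:].mean(0)
M=np.array([.6005,-.148])
for n,uv,z in(('near',near,.073),('far',far,.062)):
    q=bp(w,*uv,z);d=q[:2]-M;print(n,uv,q,d@[.1847,-.9828],d@[.9828,.1847])
E
```

```text
[ 236   56   27   96 2437] [[235.6575  56.0192]
 [261.038   55.6566]
 [262.3997 150.98  ]
 [237.0192 151.3426]]
near [249.7095 151.1613] [0.5651 0.0404 0.073 ] -0.1916546896637998 -1.3627750243623523e-05
far [248.3477  55.8379] [0.5484 0.1233 0.062 ] -0.27628532960917823 -0.0010896447252382391
```

The bar rests in place: its near sleeve edge is at x = -192 mm, putting the origin at ≈ -162 mm, in line with the mould. Now move above the sleeve with the fingers shut.

```bash
python3 -m handwheel '[0.1,0,0.02,0,-0.01,0,0, 0.2,-0.01,0.04,0,-0.02,0,0, 0.3,-0.019,0.06,0,-0.033,0,0, 0.398,-0.019,0.068,0.004,-0.033,0,0, 0.398,-0.019,0.068,0.004,-0.033,0,0, 0.398,-0.019,0.068,0.004,-0.033,0,0, 0.398,-0.019,0.068,0.004,-0.033,0,0, 0.398,-0.019,0.068,0.004,-0.033,0,0]'
python3 - <<'E'
from h import *
p,R=cur();q=np.array([.6005,-.148])-.251*np.array([.1847,-.9828]);print(p,q,rel(p,R,(*q,.08),down(-1.385+np.pi)))
E
```

```text
time: 10.4
position: [0.5506, 0.0954, 0.1736]
tool_rot: [[-0.182, 0.983, -0.014], [0.983, 0.182, -0.001], [0.002, -0.014, -1.0]]
wrist_force: [0.3, -0.2, -0.2]
width: 0.005
grip_force: 0.0
[0.5505526  0.09536688 0.17357005] [0.5541403 0.0986828] [0.01, 0.022, 0.374, -0.004, -0.001, -0.001]
```

```bash
python3 -m handwheel '[0.01,0.018,0.1,-0.003,0,0,0, 0.01,0.018,0.22,-0.003,0,0,0, 0.01,0.018,0.32,-0.003,0,0,0, 0.01,0.018,0.374,-0.003,0,0,0, 0.01,0.018,0.374,-0.003,0,0,0, 0.01,0.018,0.374,-0.003,0,0,0]'
python3 -m handwheel '[0,0,0.02,0,0,0,0, 0,0,0.04,0,0,0,0, 0,0,0.06,0,0,0,0, 0,0,0.06,0,0,0,0, 0,0,0.06,0,0,0,0]'
python3 -m handwheel '[0,0,0.015,0,0,0,0, 0,0,0.03,0,0,0,0, 0,0,0.03,0,0,0,0, 0,0,0.03,0,0,0,0]'
```

```text
time: 10.9
position: [0.5532, 0.0992, 0.0801]
tool_rot: [[-0.183, 0.983, -0.005], [0.983, 0.183, 0.002], [0.003, -0.005, -1.0]]
wrist_force: [-0.3, -0.6, 1.0]
width: 0.0
grip_force: 0.0
time: 11.32
position: [0.5531, 0.1007, 0.0657]
tool_rot: [[-0.185, 0.983, -0.004], [0.983, 0.185, 0.002], [0.003, -0.003, -1.0]]
wrist_force: [0.1, 0.8, 0.9]
width: 0.003
grip_force: 0.0
time: 11.65
position: [0.5537, 0.1009, 0.0587]
tool_rot: [[-0.185, 0.983, -0.002], [0.983, 0.185, 0.003], [0.003, -0.002, -1.0]]
wrist_force: [-1.2, -0.4, 2.8]
width: 0.0
grip_force: 1.9
```

```bash
python3 -m handwheel '[0,0,0.01,0,0,0,0, 0,0,0.02,0,0,0,0, 0,0,0.03,0,0,0,0, 0,0,0.04,0,0,0,0, 0,0,0.04,0,0,0,0, 0,0,0.04,0,0,0,0]'|egrep 'pos|t_f'
python3 -m handwheel '[0,0,0.01,0,0,0,0, 0,0,0.02,0,0,0,0, 0,0,0.03,0,0,0,0, 0,0,0.03,0,0,0,0, 0,0,0.03,0,0,0,0]'|egrep 'pos|t_f'
```

```text
position: [0.5544, 0.1001, 0.0494]
wrist_force: [-0.2, -2.5, 7.4]
position: [0.5548, 0.099, 0.042]
wrist_force: [0.7, -3.4, 9.0]
```

```bash
python3 -m handwheel '[0,0,0.01,0,0,0,0, 0,0,0.02,0,0,0,0, 0,0,0.03,0,0,0,0, 0,0,0.036,0,0,0,0, 0,0,0.036,0,0,0,0, 0,0,0.036,0,0,0,0]'|egrep 'pos|t_f'
python3 - <<'E'
from h import *
c=snap('scene','s8.png')
a=cv2.resize(c['frame'][150:230,150:245],None,fx=6,fy=6,interpolation=2)
cv2.imwrite('pics/s8b.png',cv2.convertScaleAbs(a,alpha=1.6))
E
```

```text
position: [0.5551, 0.0991, 0.0332]
wrist_force: [0.4, -3.2, 8.7]
```

View pics/s8b.png

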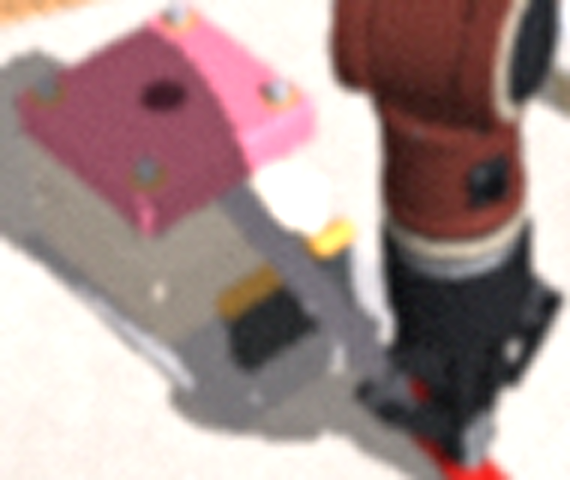

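The pink half has risen: its pins stick out less, its corner moved from crop (165,245) to (150,235), and the bar spans from under its edge over the crest. Now lift the hand straight off and check.

```bash
python3 -m handwheel '[0,0,-0.02,0,0,0,0, 0,0,-0.05,0,0,0,0, 0,0,-0.15,0,0,0,0, 0,0,-0.3,0,0,0,0, 0,0,-0.45,0,0,0,0, 0,0,-0.6,0,0,0,0, 0,0,-0.6,0,0,0,0, 0,0,-0.6,0,0,0,0]'|egrep 'pos|t_f'
python3 -m handwheel '[0.7,0,-0.3,0,0,0,0, 0.7,0,-0.3,0,0,0,0, 0.7,0,-0.3,0,0,0,0, 0.7,0,-0.3,0,0,0,0, 0.7,0,-0.3,0,0,0,0, 0.7,0,-0.3,0,0,0,0, 0.7,0,-0.3,0,0,0,0]'|egrep 'pos|t_f'
python3 - <<'E'
from h import *
c=snap('scene','s9.png')
o=load('s.png')['frame'][150:230,150:245];n=c['frame'][150:230,150:245]
a=np.hstack([cv2.resize(x,None,fx=4.2,fy=4.2,interpolation=2) for x in(o,n)])
cv2.imwrite('pics/s9b.png',cv2.convertScaleAbs(a,alpha=1.5))
E
```

```text
position: [0.5545, 0.1013, 0.1841]
wrist_force: [-0.5, -0.6, -0.2]
position: [0.5198, 0.2737, 0.256]
wrist_force: [-0.4, -0.7, 0.3]
```

View pics/s9b.png

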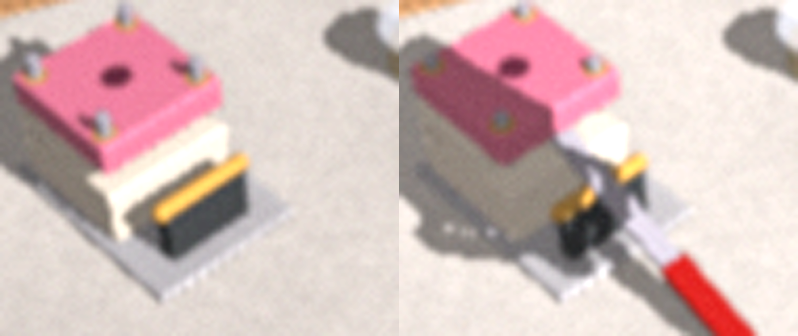

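Before and after side by side: the hole moved up about 9 crop px (roughly 9 mm of lift), the bar still lies over the crest with its toe under the pink half, and the hand is clear.

```bash
python3 -c "
from h import *
print(ctrl.hand_in())"
```

```text
the job is handed in; nothing more can be done
None
```

I handed the job in, with no verdict returned: the pink half is raised by about 9 mm as measured in the scene image, the bar is still across the fulcrum with its toe under the edge, the hand is clear, and I never went near the ruler.

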